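Grease the splitter's swivel barrel

TASK

Take the push-type grease gun out of its wooden stand and press its coupler squarely, in line with the leaning nipple, onto the ball-headed grease nipple of the leather splitter until it snaps on. Then keep pushing so that the gun's spring is squeezed well past half of its stroke, and finish while still gripping the gun and holding it pressed like that. Do not knock over the thread spool or the glass jar.

Things in the scene. Friction and masses are not known exactly. Their poses are not given: they have to be found in the camera images.
- gun_grip (a point): Push grease gun (0.4 kg), upright in a wooden stand: centre of its bright square grip, 30 x 30 mm, 60 mm long. z: gun axis, towards its rear end; x, y square to the flats, grip across either. Grip ends at +30, end knob (28 mm wide) at +39 mm. Dark flange (58 mm wide) from -30 to -38 mm rests on the stand. Below it sleeve, sprung nozzle and coupler, 33 mm wide, ending at -112 mm.
- stand: Wooden block 85 x 85 mm, 90 mm high, that holds the gun by its flange in a round 42 mm hole, 84 mm deep. Origin: centre of its underside, z up. Lift the gun by 80 mm to clear it.
- coupler_seat (a point): Point inside the gun's coupler where the centre of the nipple's ball sits once snapped home: on the gun's axis, 103 mm below gun_grip (91 mm with the spring fully in), 9 mm inside the open end of the four spring jaws. z: gun axis, to the rear. Jaws spread over the ball and close behind it at about 5 to 10 N; they guide a ball up to about 3 mm off-centre.
- nozzle (a joint): How far the nozzle is pushed into the gun against its spring: 0 relaxed, 0.012 m fully in. The spring starts to give at 9 N (so the coupler snaps on first) and needs 15 N at full stroke.
- nipple_ball (a point): Centre of the steel ball head (18 mm wide, on a 10 mm neck) of the grease nipple in the middle of the splitter's barrel, 50 mm from the barrel's axis. z: nipple axis, outwards; it leans 0.2 to 0.5 rad from vertical, roughly towards the robot. y: along the barrel. The barrel's swivel is stiff. The low flat plug 36 mm to +y is not the nipple.
- splitter: Green bench leather splitter, fixed: base 150 x 160 mm, two cheeks 121 mm high and 114 mm apart; between them, its axis 85 mm up, a dark steel barrel 52 mm thick and 112 mm long. Origin: centre of the underside, z up, y along the barrel.
- spool_center (a point): Centre of a standing thread spool, 48 mm across, 68 mm high, z up.
- jar_center (a point): Centre of a standing glass jar with a steel cap, 60 mm across, 100 mm high, z up.
Things that resemble listed ones, but are neither listed nor needed, are in the scene too. Several things have the shape of the splitter; the one meant has the colours described above.

How it is judged:
By the outcome, as a careful person would: the job done as asked, in the order asked, and still so for the second after the job is handed in, while the arm keeps its last pose, push and grip.
It also fails if it takes over 40 s, if anything falls off the work surface, if the arm or the gripper's body presses on something with over 40 N, if the wrist force passes 120 N, or if a joint passes its speed limit or range.

ROBOT

A 7-joint arm with a two-finger parallel gripper is mounted at the origin on the work surface. World frame = base frame: x ahead of the robot, y to its left, z up, the work surface at z = 0. Lengths are in m, angles in rad, forces in N, time in s.
With the tool pointing down it reaches from about 0.4 to 0.9 m from the base axis. Payload 5.5 kg.
Tool frame: the origin (TCP) lies at the very end of the fingers, on their centre line; the grasp point (between the pads) lies tcp_to_grasp behind it (tcp_to_grasp is the distance from the TCP to the grasp point, in m); z points along the fingers, y is the direction in which the jaws open and shut (so a half turn about z gives the same grasp; the last joint's range is limited). The gripper opens to 92 mm and grips with 3 to 60 N. Pads are 19 mm wide; open, the fingers measure 130 mm over their backs; the gripper's body (75 mm by 190 mm) begins 47 mm behind the grasp point.
Start: joints at [-1.031, 0.501, -0.427, 1.55, 0.221, 1.138, -0.21], TCP at [0.178, 0.625, 0.227] pointing down, gripper open.
Joint ranges: [-2.88, 2.88], [-0.31, 2.03], [-1.54, 1.56], [0.2, 2.42], [-1.41, 4.55], [0.19, 2.02], [-2.57, 2.57]. Speed limits (rad/s): [2.57, 2.57, 3.14, 3.14, 3.14, 3.14, 3.14].

INTERFACE

Orientations are given as a 3x3 rotation matrix whose columns are the frame's x, y, z axes.
In Python, from plant import * gives the robot as it stands.
- The arm moves only by the tool arm_command, never from a script. Its argument "series" is text: rows parted by semicolons, each of 7 numbers parted by spaces: the shift along the world's x, y, z normalised to -1 to 1, where 1 is 50 mm, then the turn, a rotation vector about the world's x, y, z normalised to -1 to 1, where 1 is pi rad, then the opening, from 0 (shut) to 1 (fully open). In form: x y z ax ay az hand; .... A call has exactly 8 rows; each row shifts and turns the pose as measured when the row begins; what a row does not reach is not made up. A row lasts 1/10 s, in which the tool goes at most 50 mm and 8.59 degrees, less where a joint would pass 70% of its speed; a pose out of reach is approached as far as the arm can. A call with a number of a shift or a turn outside -1 to 1 is refused whole. A call with a gripper value outside its range is refused whole. The fingers move at their own pace and stop on an object; "grip_force" is the grip in N (left out, the last holds). Time passes only in rows, so rows that do not move let the fingers close, or fill a call up. It gives the time, the measured TCP pose, the force and the opening at its end, in the units of the state.
- get_obs(): the state, without advancing time (a new reading comes with each control period).
- get_image(name): name is "scene" or "top" or "wrist"; returns the picture (480x640x3 uint8, red, green, blue); there is no depth.
- camera_model(name): a dict with "fov_y" (degrees; the focal length in pixels is half the picture's height over the tangent of half this angle, whatever the lens; pixels are square), "cx", "cy" (the principal point, pixels), "dist" ([k1, k2, p1, p2, k3] as OpenCV has them; the pictures are not rectified), "world_from_camera" (4x4, takes a point from camera to world coordinates). Camera axes: x right, y down, z forward; pixel columns grow to the right and rows downward; lengths in m; the calibration is good to about 2 mm. A picture is of the moment at which its call begins: read the wrist's pose just before it. camera_model takes no time and is no camera call; for the wrist camera it gives the pose at the moment of the call.
- close_job(): hands the job in, once; it reports no verdict.
The state is a dict: "time_s": time; "q": joint angles; "joint_vel": joint speeds; "joint_torque": joint torques, N m; "ee_pos": TCP position; "ee_rot": TCP orientation; "wrist_force": force on the tool from outside, world axes, zero at the start; "ft_torque": the same for the moment, N m; "opening": opening from 0.0 (shut) to 1.0 (fully open).
Only numpy, scipy, OpenCV 4.12 (cv2) and the standard library are available. Lean on these libraries where they do the work, as an engineer would, in place of code of your own. Each camera call takes 0.05 s, during which the arm holds its last target.

## Working session

There is one attempt and no reset: what is moved stays moved. The work goes in short steps, Python scripts to look and compute and a tool call to move; the robot and the scene stay as the last step left them, time stands still between calls to the robot, and variables do not carry over. Pictures are saved under pics/ and viewed, and the job is handed in when it is done.

Besides the shell and the picture viewer there is one more tool, called as a command line: name --argument value ..., lists and objects as JSON in quotes. arm_command: Moves the arm, as the interface text tells. Its arguments: {"type":"object","properties":{"series":{"type":"string"},"grip_force":{"type":"number"}},"required":["series"]}

```bash
ls; mkdir -p pics; python3 - <<'E'
from plant import *
import cv2
o=get_obs(); print({k:(v if not hasattr(v,'tolist') else [round(x,3) for x in __import__('numpy').ravel(v)]) for k,v in o.items()})
try: print(tcp_to_grasp)
except Exception as e: print(e)
for n in ['scene','top','wrist']:
    m=camera_model(n); print(n,m)
    cv2.imwrite(f'pics/{n}0.png',get_image(n)[:,:,::-1])
E
```

```text
pics
{'time_s': 0.0, 'q': [np.float64(-1.031), np.float64(0.502), np.float64(-0.427), np.float64(1.551), np.float64(0.221), np.float64(1.138), np.float64(-0.21)], 'joint_vel': [np.float64(-0.001), np.float64(0.001), np.float64(-0.003), np.float64(-0.003), np.float64(0.0), np.float64(-0.002), np.float64(-0.001)], 'joint_torque': [np.float64(-0.0), np.float64(-56.659), np.float64(-5.816), np.float64(-27.912), np.float64(-0.069), np.float64(0.031), np.float64(0.0)], 'ee_pos': [np.float64(0.178), np.float64(0.625), np.float64(0.226)], 'ee_rot': [np.float64(-0.962), np.float64(0.273), np.float64(-0.001), np.float64(0.273), np.float64(0.962), np.float64(-0.002), np.float64(0.0), np.float64(-0.002), np.float64(-1.0)], 'wrist_force': [np.float64(-0.18), np.float64(-0.122), np.float64(-0.553)], 'ft_torque': [np.float64(0.009), np.float64(-0.038), np.float64(0.022)], 'opening': 1.0032870642925322}
0.0188
scene {'fov_y': 45.39826993096571, 'cx': 309.4229724444557, 'cy': 229.36665209902304, 'dist': array([0.03477155, 0.        , 0.        , 0.        , 0.        ]), 'world_from_camera': array([[
[... 501 characters left out ...]
52775, -0.02099184, -0.02244143,  0.01248849],
       [ 0.02513456, -0.13835055, -0.99006433,  1.00169466],
       [ 0.        ,  0.        ,  0.        ,  1.        ]])}
wrist {'fov_y': 68.71756838081414, 'cx': 321.6095175284387, 'cy': 229.9946234182557, 'dist': array([-0.02118151,  0.        ,  0.        ,  0.        ,  0.        ]), 'world_from_camera': array([[ 2.73955776e-01,  9.24246017e-01,  2.65927683e-01,
         1.05008126e-01],
       [ 9.61742288e-01, -2.63257516e-01, -7.58106240e-02,
         6.45913865e-01],
       [-6.02059267e-05,  2.76522657e-01, -9.61007397e-01,
         3.82957232e-01],
       [ 0.00000000e+00,  0.00000000e+00,  0.00000000e+00,
         1.00000000e+00]])}
```

View pics/scene0.png

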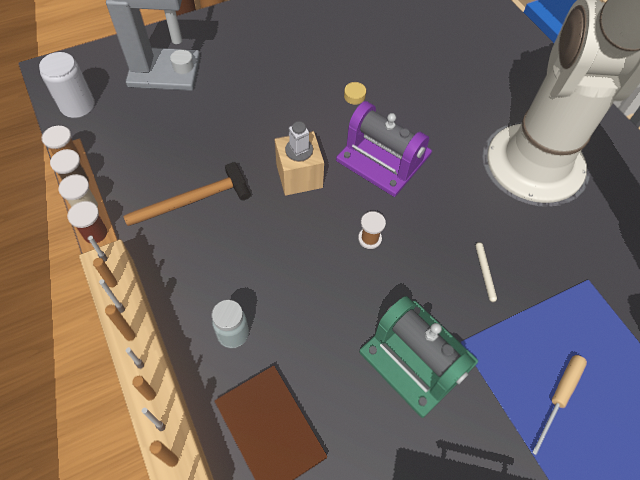

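View pics/top0.png

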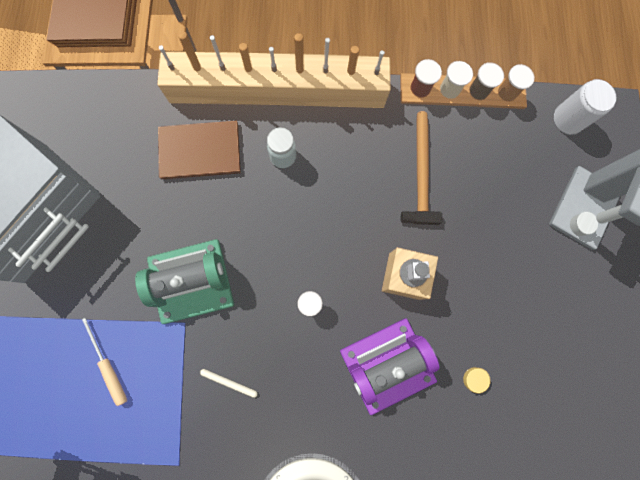

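View pics/wrist0.png

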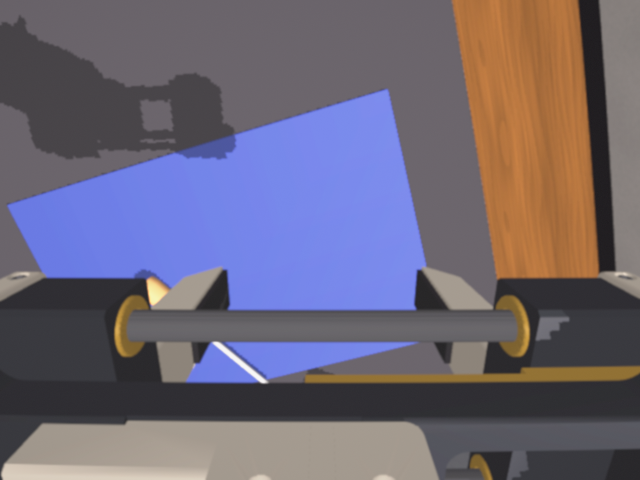

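The scene holds two splitter-shaped things: green (top ~185,282; scene ~425,350) and purple (top ~395,368; scene ~385,150). The green one with the dark barrel fits. The gun in its stand is at top ~(415,270) and scene ~(299,140), the spool at top (310,304), and the jar at top (281,147). The arm is not over either target. I'll enlarge crops to confirm.

```bash
python3 - <<'E'
import cv2,numpy as np
t=cv2.imread('pics/top0.png');s=cv2.imread('pics/scene0.png')
def c(im,x,y,w,h,f): return cv2.resize(im[y:y+h,x:x+w],None,fx=f,fy=f,interpolation=cv2.INTER_CUBIC)
a=np.hstack([c(t,125,232,120,100,3.3),c(t,370,232,80,83,3.976)[:330]])
cv2.imwrite('pics/c1.png',a[:, :])
b=np.hstack([c(s,350,280,140,140,2.85),c(s,265,110,70,95,4.2)])
cv2.imwrite('pics/c2.png',b)
E
python3 - <<'E'
import cv2
print(cv2.imread('pics/c1.png').shape,cv2.imread('pics/c2.png').shape)
E
```

```text
(330, 714, 3) (399, 693, 3)
```

View pics/c1.png

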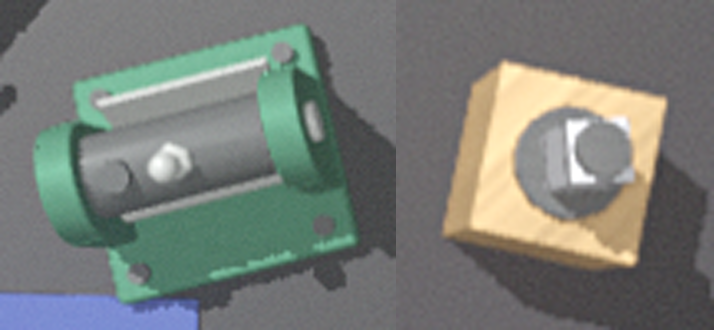

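View pics/c2.png

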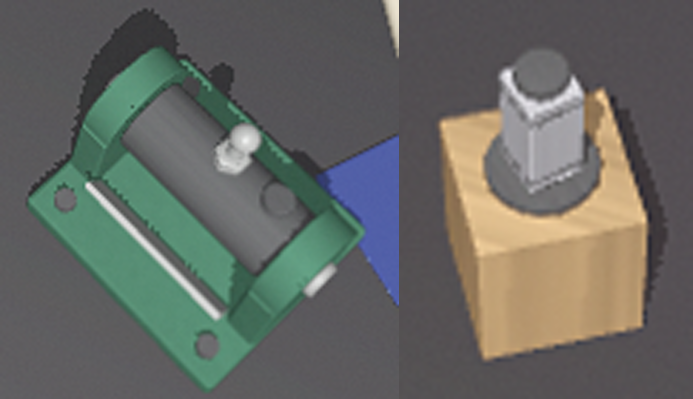

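```bash
cat > h.py <<'E'
from plant import *
import numpy as np, cv2
def K(m):
    f=240/np.tan(np.radians(m['fov_y'])/2); return np.array([[f,0,m['cx']],[0,f,m['cy']],[0,0,1.]])
def ray(m,uv):
    p=cv2.undistortPoints(np.array([[uv]],float),K(m),m['dist'])[0,0]
    W=np.array(m['world_from_camera']); d=W[:3,:3]@np.array([p[0],p[1],1]); return W[:3,3],d/np.linalg.norm(d)
def tri(obs):
    A=np.zeros((3,3));b=np.zeros(3);R=[ray(m,uv) for m,uv in obs]
    for o,d in R:
        P=np.eye(3)-np.outer(d,d);A+=P;b+=P@o
    x=np.linalg.solve(A,b); return x,[np.linalg.norm((np.eye(3)-np.outer(d,d))@(x-o)) for o,d in R]
def atz(m,uv,z):
    o,d=ray(m,uv); return o+d*(z-o[2])/d[2]
def proj(m,P):
    W=np.linalg.inv(np.array(m['world_from_camera'])); 
    return cv2.projectPoints(np.array(P,float).reshape(-1,3),cv2.Rodrigues(W[:3,:3])[0],W[:3,3],K(m),m['dist'])[0][:,0]
E
python3 - <<'E'
from h import *
t=camera_model('top');s=camera_model('scene')
for n,a,b in [('ball',(174.4,282.3),(435.3,328.8)),('knob',(422.3,269.2),(298.8,126.7)),('spooltop',(310,304),(373,222)),('jartop',(281,140),(229,312))]:
    print(n,*[np.round(v,4) for v in tri([(t,a),(s,b)])])
# stand top corners (top cam crop: px)
def ct(x,y): return ((x-396)/3.976+370,y/3.976+232)
def cs(x,y): return ((x-399)/4.2+265,y/4.2+110)
for a in [(503,62),(666,98),(636,265),(470,236)]: print('stand',np.round(atz(t,ct(*a),.09),4))
for a in [(440,120),(606,92),(646,222),(484,254)]: print('stand s',np.round(atz(s,cs(*a),.09),4))
# barrel / base corners
def c1(x,y): return (x/3.3+125,y/3.3+232)
def c2(x,y): return (x/2.85+350,y/2.85+280)
for a in [(75,88),(303,27),(355,243),(122,302)]: print('base',np.round(atz(t,c1(*a),.01),4))
for a in [(28,198),(212,390)]: print('base s',np.round(atz(s,c2(*a),.01),4))
print('plug',tri([(t,c1(115,178)),(s,c2(279,197))]))
E
```

```text
ball [0.4632 0.2686 0.1336] [0.0001 0.0001]
knob [ 0.4943 -0.1939  0.1662] [0.0003 0.0003]
spooltop [0.4293 0.0112 0.0654] [0.0001 0.0001]
jartop [0.7594 0.079  0.102 ] [0.0019 0.0019]
stand [ 0.5448 -0.1616  0.09  ]
stand [ 0.5281 -0.2453  0.09  ]
stand [ 0.4432 -0.2287  0.09  ]
stand [ 0.4564 -0.1446  0.09  ]
stand s [ 0.5261 -0.2448  0.09  ]
stand s [ 0.4431 -0.2254  0.09  ]
stand s [ 0.4613 -0.1441  0.09  ]
stand s [ 0.5406 -0.1605  0.09  ]
base [0.5205 0.3669 0.01  ]
base [0.5644 0.2174 0.01  ]
base [0.4233 0.1769 0.01  ]
base [0.3817 0.327  0.01  ]
base s [0.5634 0.2143 0.01  ]
base s [0.5196 0.3684 0.01  ]
plug (array([0.45626999, 0.30283856, 0.11381197]), [np.float64(0.0005709412271070062), np.float64(0.0005709412271069445)])
```

```bash
python3 - <<'E'
import plant; print([n for n in dir(plant) if not n.startswith('__')])
from h import *
print(get_obs()['time_s'])
E
```

```text
['MotionError', 'camera_model', 'close_job', 'get_image', 'get_obs', 'tcp_to_grasp']
0.15
```

arm_command --series "0.43 -0.47 0.2 0 0 0 1;0.43 -0.47 0.2 0 0 0 1;0.43 -0.47 0.1 0 0 0 1;0.43 -0.47 0.1 0 0 0 1;0.43 -0.47 0.1 0 0 0 1;0.43 -0.47 0.1 0 0 0 1;0.43 -0.47 0.1 0 0 0 1;0.43 -0.47 0.1 0 0 0 1" --grip_force 60

```text
time_s: 0.95
ee_pos: [0.3469, 0.4308, 0.2734]
ee_rot: [[-0.965, 0.262, -0.008], [0.262, 0.965, -0.005], [0.006, -0.007, -1.0]]
wrist_force: [0.1, 0.1, 0.1]
opening: 1.001
```

arm_command --series "0.43 -0.46 0 0 0 0 1;0.43 -0.46 0 0 0 0 1;0.43 -0.46 0 0 0 0 1;0.43 -0.46 0 0 0 0 1;0.43 -0.46 0 0 0 0 1;0.43 -0.46 0 0 0 0 1;0.43 -0.46 0 0 0 0 1;0.36 -0.4 0 0 0 0 1"

```text
time_s: 1.75
ee_pos: [0.5211, 0.2398, 0.273]
ee_rot: [[-0.965, 0.263, -0.008], [0.263, 0.965, -0.006], [0.006, -0.008, -1.0]]
wrist_force: [-0.0, -0.2, 0.2]
opening: 1.005
```

```bash
cat > snap.py <<'E'
from h import *
import sys,pickle
n,cam=sys.argv[1],sys.argv[2]
o=get_obs(); m=camera_model(cam); im=get_image(cam)
cv2.imwrite(f'pics/{n}.png',im[:,:,::-1]); pickle.dump((m,o),open(f'pics/{n}.pkl','wb'))
print(o['time_s'],np.round(o['ee_pos'],4),np.round(o['ee_rot'],3).tolist(),np.round(o['joint_vel'],3),np.round(o['q'],3))
E
python3 snap.py w1 wrist
```

```text
1.75 [0.5211 0.2398 0.273 ] [[-0.965, 0.263, -0.008], [0.263, 0.965, -0.006], [0.006, -0.008, -1.0]] [ 0.332  0.128  0.139 -0.173 -0.015  0.044  0.489] [-0.289  0.307 -0.236  1.691  0.079  1.163  0.759]
```

View pics/w1.png

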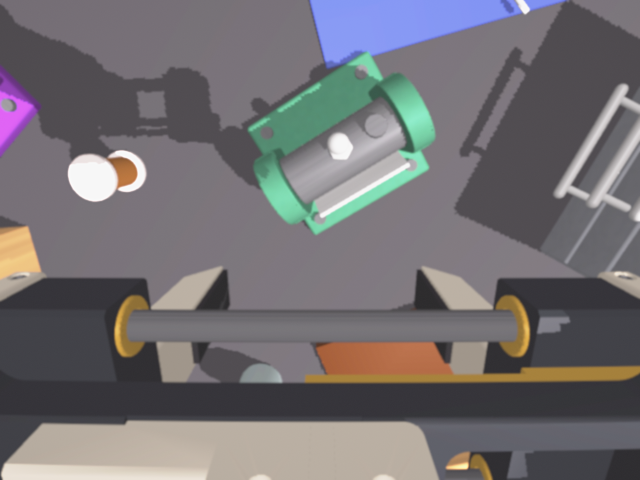

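```bash
python3 - <<'E'
import cv2
im=cv2.imread('pics/w1.png');cv2.imwrite('pics/w1c.png',cv2.resize(im[45:240,240:440],None,fx=3,fy=3,interpolation=cv2.INTER_CUBIC))
im=cv2.imread('pics/top0.png');cv2.imwrite('pics/t1c.png',cv2.resize(im[235:325,130:240],None,fx=6,fy=6,interpolation=cv2.INTER_CUBIC))
im=cv2.imread('pics/scene0.png');cv2.imwrite('pics/s1c.png',cv2.resize(im[290:420,355:485],None,fx=4.5,fy=4.5,interpolation=cv2.INTER_CUBIC))
E
```

```text
(no output)
```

View pics/w1c.png

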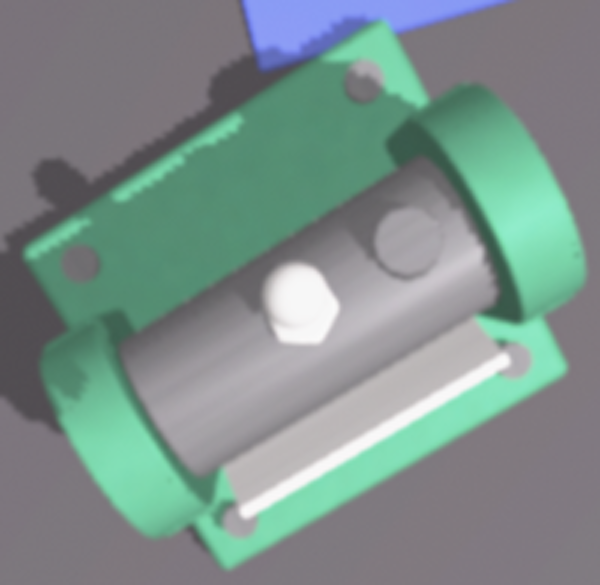

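View pics/t1c.png

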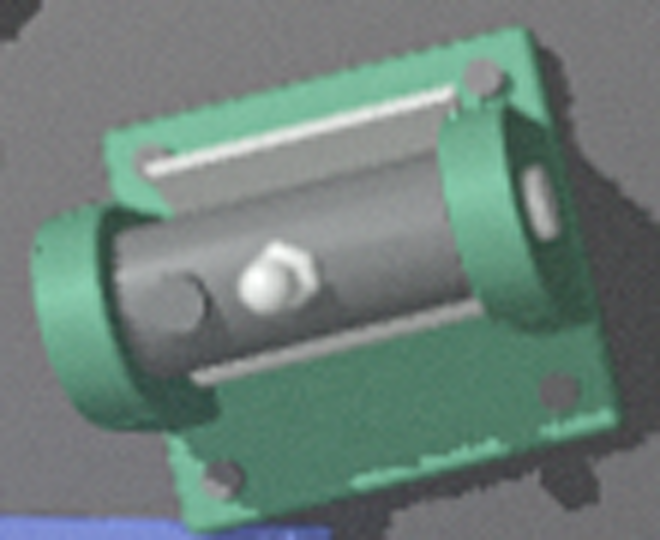

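View pics/s1c.png

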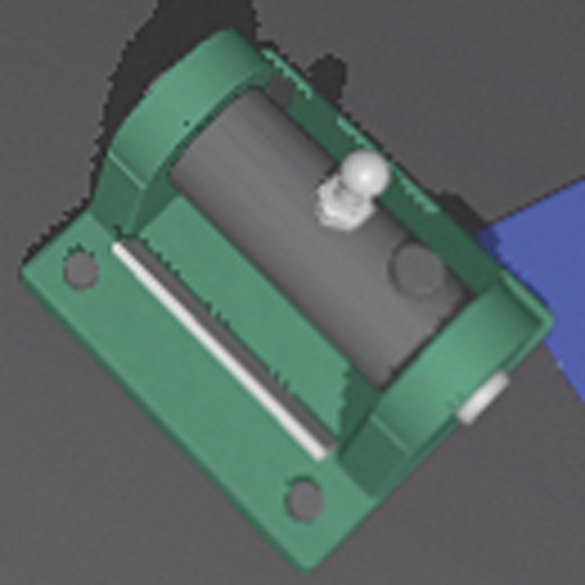

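```bash
cat > fit.py <<'E'
from h import *
import pickle
from scipy.optimize import least_squares
t=camera_model('top');s=camera_model('scene');w=pickle.load(open('pics/w1.pkl','rb'))[0]
def cv(p,sc,o): return ((p[0]+.5)/sc-.5+o[0],(p[1]+.5)/sc-.5+o[1])
O=[]
for n,p in dict(A=(24,253),B=(383,20),C=(567,370),D=(228,568),ball=(296,295),plug=(408,241)).items(): O.append((2,n,cv(p,3,(240,45))))
for n,p in dict(C=(105,133),D=(525,28),A=(618,430),B=(190,532),ball=(266,286),plug=(175,302)).items(): O.append((0,n,cv(p,6,(130,235))))
for n,p in dict(D=(22,270),C=(305,570),ball=(365.5,174),plug=(418,268)).items(): O.append((1,n,cv(p,4.5,(355,290))))
cams=[t,s,w]
def pts(p):
    x,y,a,l,hb,rp=p[:6]
    R=np.array([[np.cos(a),-np.sin(a),0],[np.sin(a),np.cos(a),0],[0,0,1]])
    L=dict(A=(-.075,-.08,hb),B=(-.075,.08,hb),C=(.075,.08,hb),D=(.075,-.08,hb),ball=(-.05*np.sin(l),0,.085+.05*np.cos(l)),plug=(-rp*np.sin(l),.036,.085+rp*np.cos(l)))
    return {k:R@np.array(v)+[x,y,0] for k,v in L.items()}
def res(p):
    P=pts(p);r=[]
    for c,n,uv in O:
        q=P[n]+p[6+3*c:9+3*c]
        r+=list((proj(cams[c],q)[0]-uv)/1.0)
    return np.array(r+list(np.array(p[6:])/.0015))
if __name__=='__main__':
    f=least_squares(res,[.4725,.272,.28,.25,.01,.03]+[0]*9)
    J=np.linalg.inv(f.jac.T@f.jac)
    print('xyaw lean hb rp',np.round(f.x[:6],4),np.round(np.sqrt(np.diag(J))[:6],4)); print(np.round(f.x[6:]*1e3,2))
    for k,v in pts(f.x).items(): print(k,np.round(v,4))
    for (c,n,_),r in zip(O,f.fun[:-9].reshape(-1,2)): print(c,n,np.round(r,1))
    for tr in ['ball','plug']: print(tri([(cams[c],uv) for c,n,uv in O if n==tr]))
E
python3 fit.py
```

```text
xyaw lean hb rp [0.4731 0.2722 0.2766 0.2372 0.0076 0.0288] [0.001  0.001  0.0043 0.017  0.0022 0.0025]
[ 0.95  0.61 -0.06 -0.96 -1.69  0.23  0.01  1.07 -0.9 ]
A [0.4228 0.1748 0.0076]
B [0.3791 0.3287 0.0076]
C [0.5234 0.3697 0.0076]
D [0.5671 0.2157 0.0076]
ball [0.4618 0.269  0.1336]
plug [0.4567 0.305  0.1129]
2 A [-0.3 -0.5]
2 B [ 0.1 -0.7]
2 C [0.  0.2]
2 D [-1.1  0.4]
2 ball [0.1 0.2]
2 plug [0.4 0.5]
0 C [-0.4  0.3]
0 D [ 0.5 -0.5]
0 A [ 0.9 -0.8]
0 B [-0.  1.]
0 ball [-0.1  0.3]
0 plug [-0.3  0.5]
1 D [-1.1  0.8]
1 C [0.3 1.3]
1 ball [ 0.3 -0.8]
1 plug [0.4 0.1]
(array([0.4624506 , 0.26920021, 0.13553141]), [np.float64(0.001191896158924088), np.float64(0.0007993098278314518), np.float64(0.0005212543633365986)])
(array([0.4574214 , 0.30411995, 0.11717991]), [np.float64(0.0016584409973340387), np.float64(0.0011383935324849764), np.float64(0.0005995587198889295)])
```

arm_command --series "0.05 -0.5 0 0 0 0 1;0.05 -0.7 0 0 0 0 1;0.05 -0.7 0 0 0 0 1;0.05 -0.7 0 0 0 0 1;0.05 -0.7 0 0 0 0 1;0.05 -0.7 0 0 0 0 1;0.05 -0.7 0 0 0 0 1;0.05 -0.6 0 0 0 0 1"

```text
time_s: 2.6
ee_pos: [0.5424, -0.0354, 0.2704]
ee_rot: [[-0.965, 0.262, -0.01], [0.263, 0.965, -0.007], [0.008, -0.009, -1.0]]
wrist_force: [-0.0, -0.6, 0.3]
opening: 1.0
```

arm_command --series "0.1 -0.6 0 0 0 0 1;0.1 -0.6 0 0 0 0 1;0.1 -0.6 0 0 0 0 1;0.1 -0.6 0 0 0 0 1;0.1 -0.6 0 0 0 0 1;0 -0.4 0 0 0 0 1;0 -0.2 0 0 0 0 1;0 0 0 0 0 0 1"

```text
time_s: 3.4
ee_pos: [0.5649, -0.2269, 0.268]
ee_rot: [[-0.963, 0.269, -0.015], [0.269, 0.963, -0.008], [0.012, -0.011, -1.0]]
wrist_force: [-0.6, -0.6, -0.9]
opening: 1.003
```

```bash
python3 snap.py w2 wrist
```

```text
3.4 [ 0.5649 -0.2269  0.268 ] [[-0.963, 0.269, -0.015], [0.269, 0.963, -0.008], [0.012, -0.011, -1.0]] [-0.003  0.002 -0.015  0.008 -0.01   0.004 -0.007] [0.319 0.364 0.015 1.616 0.007 1.173 1.629]
```

View pics/w2.png

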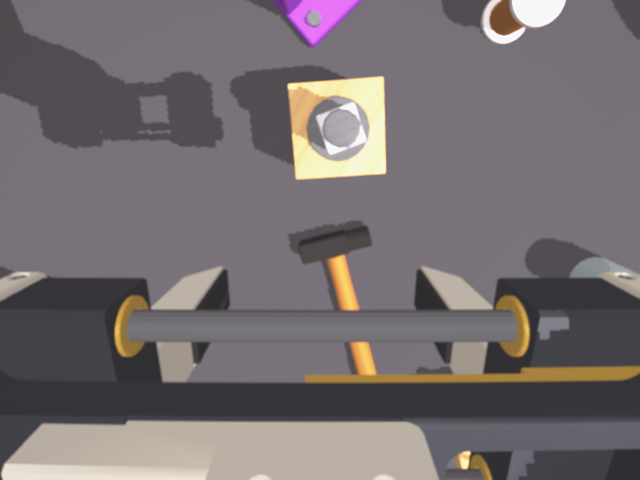

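```bash
python3 - <<'E'
import cv2
im=cv2.imread('pics/w2.png');cv2.imwrite('pics/w2c.png',cv2.resize(im[70:185,282:392],None,fx=5,fy=5,interpolation=cv2.INTER_CUBIC))
E
```

```text
(no output)
```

View pics/w2c.png

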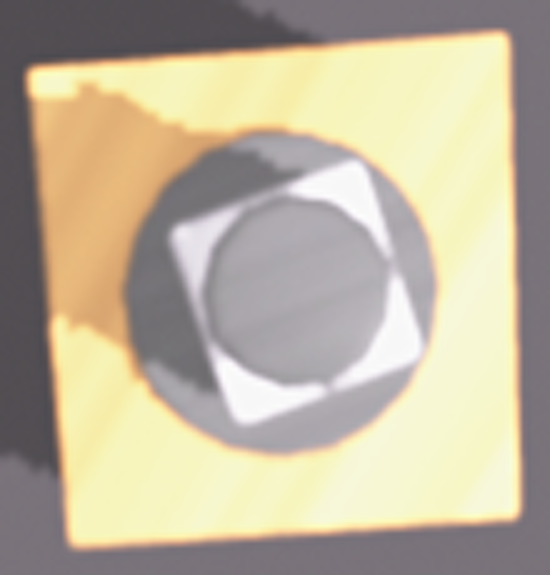

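```bash
python3 - <<'E'
from h import *
import pickle
w,o=pickle.load(open('pics/w2.pkl','rb'))
cv=lambda p:((p[0]+.5)/5-.5+282,(p[1]+.5)/5-.5+70)
C=np.array([atz(w,cv(p),.158) for p in [(172,235),(362,160),(424,357),(243,425)]])
print(np.round(C,4),C.mean(0))
for i in range(4):
    d=C[(i+1)%4]-C[i]; print(np.linalg.norm(d),np.degrees(np.arctan2(d[1],d[0])))
print('tool y yaw',np.degrees(np.arctan2(o['ee_rot'][1,1],o['ee_rot'][0,1])))
t=camera_model('top');s=camera_model('scene')
print(tri([(t,(422.3,269.2)),(s,(298.8,126.7)),(w,cv((297,290)))]), atz(w,cv((297,290)),.167))
S=np.array([atz(w,cv(p),.09) for p in [(28,68),(508,33),(520,518),(72,547)]]);print(np.round(S,4),S.mean(0))
E
```

```text
[[ 0.4811 -0.2082  0.158 ]
 [ 0.4785 -0.179   0.158 ]
 [ 0.5078 -0.1769  0.158 ]
 [ 0.5101 -0.2054  0.158 ]] [ 0.4943685  -0.19236501  0.158     ]
0.02933838226959859 95.01966250902295
0.029320484736998338 3.9300306044491267
0.028533450868695083 -85.30055790075104
0.029156765977626783 -174.49337450021918
tool y yaw 74.3973506162896
(array([ 0.49406477, -0.19339971,  0.16687234]), [np.float64(0.0006736678465488472), np.float64(0.0003076253945502658), np.float64(0.0006746387764714835)]) [ 0.49350434 -0.19303031  0.167     ]
[[ 0.4432 -0.226   0.09  ]
 [ 0.4607 -0.1421  0.09  ]
 [ 0.5449 -0.1593  0.09  ]
 [ 0.5273 -0.243   0.09  ]] [ 0.49401418 -0.19258875  0.09      ]
```

arm_command --series "-0.3 0.14 0 0 0 0.025 1;-0.3 0.14 0 0.001 -0.001 0.025 1;-0.3 0.14 -0.1 0.001 -0.001 0.025 1;-0.3 0.14 -0.2 0 -0.001 0.025 1;-0.22 0.12 -0.3 0 -0.001 0.013 1;0 0 -0.3 0 0 0 1;0 0 -0.3 0 0 0 1;0 0 0 0 0 0 1"

```text
time_s: 4.25
ee_pos: [0.4931, -0.1729, 0.2071]
ee_rot: [[-0.993, -0.119, 0.002], [-0.119, 0.993, 0.002], [-0.002, 0.002, -1.0]]
wrist_force: [0.0, 0.6, 0.8]
opening: 1.002
```

```bash
cat > st.py <<'E'
from h import *
o=get_obs()
R=o['ee_rot'];print(o['time_s'],'p',np.round(o['ee_pos'],4),'z',np.round(R[:,2],4),'yaw',np.degrees(np.arctan2(R[1,1],R[0,1])).round(2),'grasp',np.round(o['ee_pos']-tcp_to_grasp*R[:,2],4),'F',np.round(o['wrist_force'],1),'T',np.round(o['ft_torque'],2),'op',round(o['opening'],3),'q',np.round(o['q'],2))
E
python3 st.py; python3 snap.py w3 wrist
```

```text
4.25 p [ 0.4931 -0.1729  0.2071] z [ 0.002   0.0025 -1.    ] yaw 96.86 grasp [ 0.4931 -0.1729  0.2259] F [0.  0.6 0.8] T [ 0.06  0.04 -0.02] op 1.002 q [ 0.35  0.27 -0.07  1.9   0.02  0.98  1.96]
4.25 [ 0.4931 -0.1729  0.2071] [[-0.993, -0.119, 0.002], [-0.119, 0.993, 0.002], [-0.002, 0.002, -1.0]] [-0.02  -0.032 -0.015 -0.02  -0.004  0.014 -0.003] [ 0.346  0.265 -0.068  1.901  0.018  0.975  1.961]
```

View pics/w3.png

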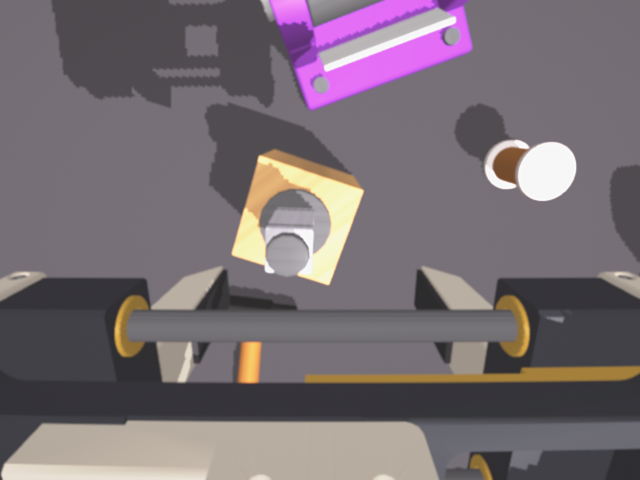

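arm_command --series "0.01 -0.2 0 0 0 -0.006 1;0.01 -0.2 0 0 0 -0.005 1;0 0 0 0 0 0 1;0 0 -0.1 0 0 0 1;0 0 -0.2 0 0 0 1;0 0 -0.1 0 0 0 1;0 0 0 0 0 0 1;0 0 0 0 0 0 1"

```text
time_s: 5.1
ee_pos: [0.4972, -0.1944, 0.1891]
ee_rot: [[-0.997, -0.083, 0.008], [-0.083, 0.997, 0.001], [-0.008, 0.0, -1.0]]
wrist_force: [0.0, 0.4, 0.2]
opening: 1.001
```

```bash
python3 st.py
```

```text
5.1 p [ 0.4972 -0.1944  0.1891] z [ 7.8e-03  9.0e-04 -1.0e+00] yaw 94.77 grasp [ 0.497  -0.1944  0.2079] F [0.  0.4 0.2] T [ 0.02 -0.06  0.04] op 1.001 q [ 0.37  0.3  -0.05  1.9   0.01  0.94  1.96]
```

arm_command --series "-0.05 0.02 -0.2 0 0.0025 0 1;0 0 -0.25 0 0 0 1;0 0 -0.25 0 0 0 1;0 0 -0.25 0 0 0 1;0 0 -0.25 0 0 0 1;0 0 -0.25 0 0 0 1;0 0 -0.15 0 0 0 1;0 0 0 0 0 0 1"

```text
time_s: 5.9
ee_pos: [0.4931, -0.1924, 0.1006]
ee_rot: [[-0.996, -0.084, -0.003], [-0.084, 0.996, 0.002], [0.003, 0.002, -1.0]]
wrist_force: [-0.1, -0.1, -0.1]
opening: 0.999
```

```bash
python3 st.py; python3 snap.py w4 wrist;python3 snap.py s4 scene; python3 - <<'E'
import cv2,numpy as np
a=cv2.imread('pics/w4.png')[150:480,120:520];b=cv2.resize(cv2.imread('pics/s4.png')[60:225,210:410],None,fx=2,fy=2)
cv2.imwrite('pics/c4.png',np.hstack([a,b]))
E
```

```text
5.9 p [ 0.4931 -0.1924  0.1006] z [-0.0033  0.002  -1.    ] yaw 94.81 grasp [ 0.4932 -0.1924  0.1194] F [-0.1 -0.1 -0.1] T [-0.03 -0.02 -0.01] op 0.999 q [ 0.36  0.42 -0.05  1.96  0.03  0.76  1.95]
5.9 [ 0.4931 -0.1924  0.1006] [[-0.996, -0.084, -0.003], [-0.084, 0.996, 0.002], [0.003, 0.002, -1.0]] [-0.     0.003  0.    -0.004  0.     0.     0.001] [ 0.362  0.424 -0.049  1.963  0.028  0.759  1.952]
5.95 [ 0.4934 -0.1924  0.101 ] [[-0.996, -0.084, -0.003], [-0.084, 0.996, 0.002], [0.003, 0.002, -1.0]] [-0.001 -0.021 -0.001 -0.013 -0.     0.012  0.   ] [ 0.362  0.424 -0.049  1.962  0.028  0.759  1.952]
```

View pics/c4.png

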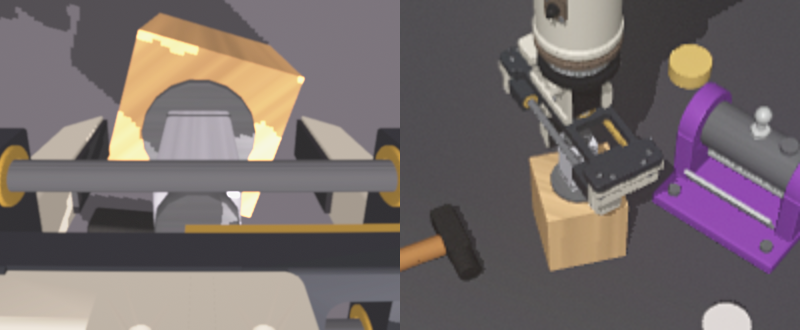

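arm_command --series "0.01 0 0.14 0 -0.001 0 1;0 0 0 0 0 0 1;0 0 0 0 0 0 0;0 0 0 0 0 0 0;0 0 0 0 0 0 0;0 0 0 0 0 0 0;0 0 0 0 0 0 0;0 0 0 0 0 0 0" --grip_force 60

```text
time_s: 6.8
ee_pos: [0.4967, -0.1935, 0.1124]
ee_rot: [[-0.996, -0.084, 0.007], [-0.084, 0.996, -0.001], [-0.007, -0.001, -1.0]]
wrist_force: [-0.5, -0.2, 0.2]
opening: 0.525
```

```bash
python3 st.py
```

```text
6.8 p [ 0.4967 -0.1935  0.1124] z [ 7.3e-03 -6.0e-04 -1.0e+00] yaw 94.8 grasp [ 0.4966 -0.1935  0.1312] F [-0.5 -0.2  0.2] T [0.06 0.02 0.04] op 0.525 q [ 0.36  0.41 -0.05  1.96  0.03  0.77  1.95]
```

arm_command --series "-0.05 0 -0.05 0 0.0015 0 0;0 0 0 0 0 0 0;0 0 0 0 0 0 0;0 0 0 0 0 0 0;0 0 0 0 0 0 0;0 0 0 0 0 0 0;0 0 0 0 0 0 0;0 0 0 0 0 0 0" --grip_force 60

```text
time_s: 7.6
ee_pos: [0.494, -0.1936, 0.1096]
ee_rot: [[-0.997, -0.083, 0.002], [-0.083, 0.997, -0.001], [-0.002, -0.001, -1.0]]
wrist_force: [0.4, -0.9, 0.3]
opening: 0.323
```

```bash
python3 st.py
```

```text
7.6 p [ 0.494  -0.1936  0.1096] z [ 2.1e-03 -6.0e-04 -1.0e+00] yaw 94.79 grasp [ 0.494  -0.1936  0.1284] F [ 0.4 -0.9  0.3] T [ 0.05 -0.   -0.02] op 0.323 q [ 0.36  0.41 -0.05  1.96  0.03  0.77  1.95]
```

arm_command --series "0 0 0.1 0 0 0 0;0 0 0.3 0 0 0 0;0 0 0.5 0 0 0 0;0 0 0.5 0 0 0 0;0 0 0.5 0 0 0 0;0 0 0.5 0 0 0 0;0 0 0.3 0 0 0 0;0 0 0 0 0 0 0"

```text
time_s: 8.4
ee_pos: [0.49, -0.1911, 0.2452]
ee_rot: [[-0.996, -0.085, -0.006], [-0.085, 0.996, 0.003], [0.005, 0.004, -1.0]]
wrist_force: [0.4, 0.0, -4.2]
opening: 0.33
```

```bash
python3 st.py; python3 snap.py s5 scene
```

```text
8.4 p [ 0.49   -0.1911  0.2452] z [-0.0056  0.0032 -1.    ] yaw 94.86 grasp [ 0.4901 -0.1911  0.264 ] F [ 0.4  0.  -4.2] T [ 0.02 -0.07 -0.04] op 0.33 q [ 0.37  0.23 -0.05  1.85  0.01  1.07  1.97]
8.4 [ 0.49   -0.1911  0.2452] [[-0.996, -0.085, -0.006], [-0.085, 0.996, 0.003], [0.005, 0.004, -1.0]] [-0.003  0.011  0.001  0.029  0.    -0.012 -0.001] [ 0.366  0.234 -0.052  1.846  0.012  1.068  1.965]
```

View pics/s5.png

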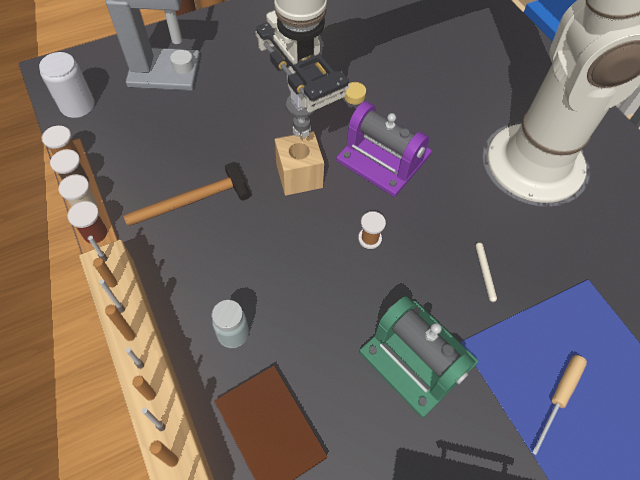

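arm_command --series "0 0.2 0.1 0 -0.004 0 0;-0.05 0.5 0.1 0 -0.006 0 0;-0.08 0.65 0.1 0.002 -0.008 0 0;-0.08 0.65 0.1 0.002 -0.008 0 0;-0.08 0.65 0.1 0.002 -0.008 0 0;-0.08 0.65 0 0.002 -0.008 0 0;-0.08 0.65 0 0.002 -0.008 0 0;-0.08 0.6 0 0.002 -0.008 0 0"

```text
time_s: 9.25
ee_pos: [0.4514, 0.0456, 0.2588]
ee_rot: [[-0.983, -0.081, 0.162], [-0.074, 0.996, 0.047], [-0.165, 0.034, -0.986]]
wrist_force: [0.2, 0.1, -4.4]
opening: 0.318
```

```bash
python3 st.py
```

```text
9.25 p [0.4514 0.0456 0.2588] z [ 0.1621  0.0467 -0.9857] yaw 94.65 grasp [0.4484 0.0447 0.2774] F [ 0.2  0.1 -4.4] T [-0.06  0.35  0.05] op 0.318 q [ 0.12 -0.02 -0.26  2.12 -0.04  0.88  1.54]
```

```bash
cat > go.py <<'E'
from h import *
import sys
from scipy.spatial.transform import Rotation as Ro
ball=np.array([.462,.269,.1336]); l,a=.237,.2766
if len(sys.argv)>2: ball=ball+np.array([float(v) for v in sys.argv[2:5]])
n=np.array([-np.sin(l)*np.cos(a),-np.sin(l)*np.sin(a),np.cos(l)])
d=float(sys.argv[1])   # coupler-seat to ball distance beyond the seat (neg: squeezed)
o=get_obs();R=o['ee_rot'];zt=-n
g=ball+n*(.103+d); T=g+zt*tcp_to_grasp
ax=np.cross(R[:,2],zt);s=np.linalg.norm(ax);rv=ax/s*np.arcsin(s)
D=T-o['ee_pos']
print('t',o['time_s'],'T',np.round(T,4),'D mm',np.round(D*1e3,1),'norm',np.round(D/.05,3),'rot norm',np.round(rv/np.pi,4),'deg',np.degrees(np.linalg.norm(rv)).round(2))
seat=o['ee_pos']-R[:,2]*tcp_to_grasp+R[:,2]*.103
e=seat-ball; ax_=e@n; print('seat axial',(ax_*1e3).round(1),'lateral',np.round((e-ax_*n)*1e3,1),'F',np.round(o['wrist_force'],1),'F.n',(o['wrist_force']@n).round(2),'T',np.round(o['ft_torque'],2),'op',round(o['opening'],3),'vel',np.abs(o['joint_vel']).max().round(3))
E
python3 go.py .047
```

```text
t 9.25 T [0.4324 0.2606 0.2611] D mm [-19.  215.    2.3] norm [-0.381  4.3    0.046] rot norm [ 0.0057 -0.0207 -0.    ] deg 3.87
seat axial 54.4 lateral [  15.3 -216.   -10.7] F [ 0.2  0.1 -4.4] F.n -4.3 T [-0.06  0.35  0.05] op 0.318 vel 0.712
```

arm_command --series "-0.03 0.6 0.03 0.001 -0.004 0 0;-0.03 0.6 0.03 0.001 -0.004 0 0;-0.05 0.6 0.03 0.001 -0.004 0 0;-0.07 0.6 0 0.001 -0.004 0 0;-0.07 0.6 0 0.001 -0.004 0 0;-0.05 0.5 0 0 0 0 0;-0.05 0.2 0 0 0 0 0;0 0 0 0 0 0 0"

```text
time_s: 10.05
ee_pos: [0.4146, 0.2436, 0.2526]
ee_rot: [[-0.974, -0.095, 0.205], [-0.084, 0.995, 0.062], [-0.21, 0.043, -0.977]]
wrist_force: [-0.3, -0.6, -4.4]
opening: 0.323
```

```bash
python3 go.py .047; python3 st.py
```

```text
t 10.05 T [0.4324 0.2606 0.2611] D mm [17.8 17.   8.5] norm [0.355 0.34  0.171] rot norm [ 0.0007 -0.0067 -0.0003] deg 1.2
seat axial 43.8 lateral [-20.2 -17.4  -5.8] F [-0.3 -0.6 -4.4] F.n -4.16 T [-0.14  0.48 -0.  ] op 0.323 vel 0.024
10.05 p [0.4146 0.2436 0.2526] z [ 0.2054  0.0622 -0.9767] yaw 95.47 grasp [0.4107 0.2424 0.2709] F [-0.3 -0.6 -4.4] T [-0.14  0.48 -0.  ] op 0.323 q [-0.12  0.02 -0.53  2.1   0.12  0.83  0.95]
```

arm_command --series "0.12 0.12 0.07 0 -0.003 0 0;0.12 0.12 0.07 0 -0.003 0 0;0.1 0.1 0.04 0 -0.001 0 0;0 0 0 0 0 0 0;0 0 0 0 0 0 0;0 0 0 0 0 0 0;0 0 0 0 0 0 0;0 0 0 0 0 0 0"

```text
time_s: 10.85
ee_pos: [0.4323, 0.2575, 0.2601]
ee_rot: [[-0.97, -0.091, 0.225], [-0.08, 0.995, 0.058], [-0.229, 0.038, -0.973]]
wrist_force: [-0.3, -1.1, -3.8]
opening: 0.325
```

```bash
python3 go.py .047; python3 snap.py s6 scene;python3 snap.py t6 top;python3 snap.py w6 wrist
```

```text
t 10.85 T [0.4324 0.2606 0.2611] D mm [0.1 3.1 1.1] norm [0.001 0.061 0.021] rot norm [ 0.0019 -0.0003  0.0004] deg 0.36
seat axial 46.2 lateral [-0.3 -3.6 -0.3] F [-0.3 -1.1 -3.8] F.n -3.52 T [-0.13  0.56 -0.02] op 0.325 vel 0.003
10.85 [0.4323 0.2575 0.2601] [[-0.97, -0.091, 0.225], [-0.08, 0.995, 0.058], [-0.229, 0.038, -0.973]] [ 0.003  0.     0.002  0.002 -0.001  0.001  0.002] [-0.134  0.052 -0.535  2.055  0.163  0.833  0.894]
10.9 [0.4323 0.2575 0.26  ] [[-0.97, -0.091, 0.225], [-0.08, 0.995, 0.058], [-0.229, 0.038, -0.973]] [-0.001 -0.    -0.001 -0.    -0.001 -0.001  0.001] [-0.134  0.052 -0.535  2.055  0.163  0.833  0.894]
10.95 [0.4323 0.2576 0.2601] [[-0.97, -0.091, 0.225], [-0.08, 0.995, 0.058], [-0.229, 0.038, -0.973]] [ 0.001  0.    -0.003 -0.003 -0.001 -0.    -0.001] [-0.134  0.052 -0.535  2.055  0.163  0.833  0.894]
```

View pics/s6.png

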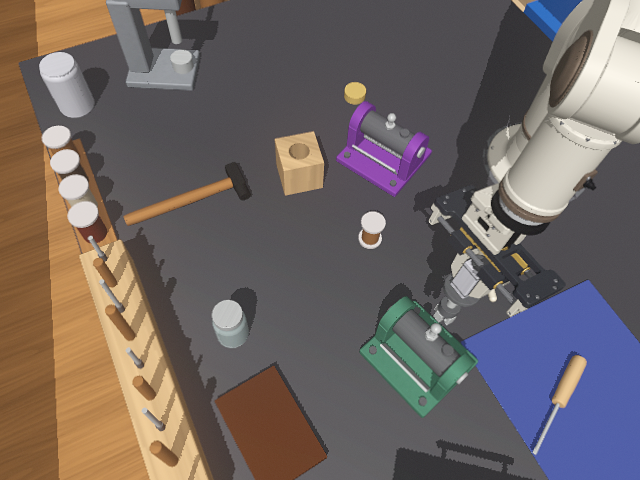

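View pics/w6.png

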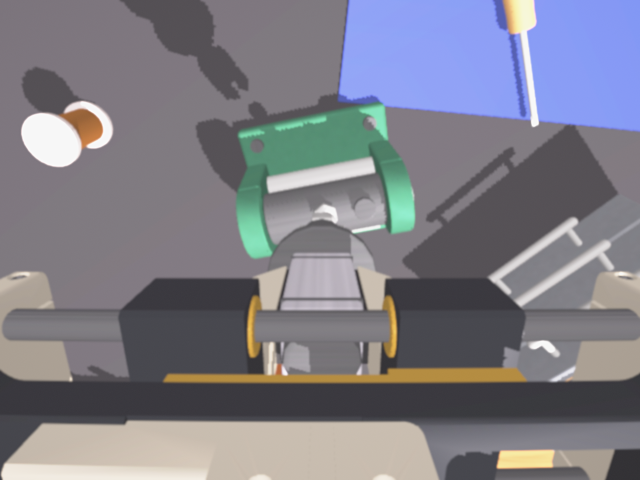

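View pics/t6.png

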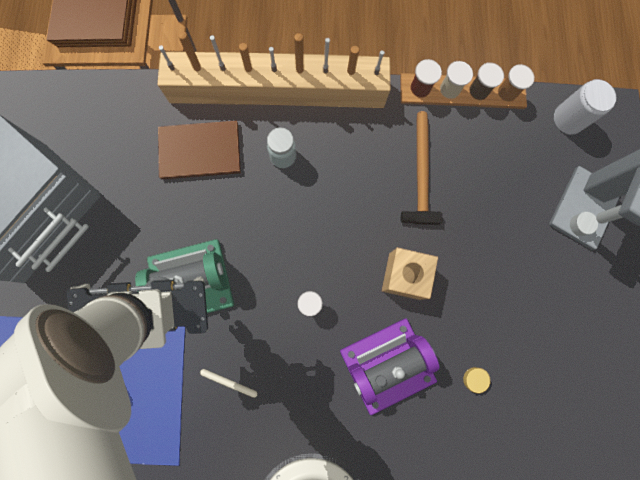

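```bash
python3 - <<'E'
from h import *
import pickle
for c,box in [('s6',(400,240,110,110))]:
    m,o=pickle.load(open(f'pics/{c}.pkl','rb'));im=cv2.imread(f'pics/{c}.png')
    R=o['ee_rot'];g=o['ee_pos']-R[:,2]*tcp_to_grasp
    x,y,w,h=box;S=5
    cr=cv2.resize(im[y:y+h,x:x+w],None,fx=S,fy=S,interpolation=cv2.INTER_CUBIC);raw=cr.copy()
    pts=[g+R[:,2]*d for d in (-.039,0,.03,.112)]+[np.array([.462,.269,.1336])]
    # nozzle rim corners: +-16.5mm
    for d,r in((.112,.0165),(.034,.029)):
        th=np.linspace(0,6.28,24); pts+=[g+R[:,2]*d+r*(np.cos(t)*R[:,0]+np.sin(t)*R[:,1]) for t in th]
    for p in proj(m,pts):
        q=((p+.5-[x,y])*S).astype(int); cv2.circle(cr,tuple(int(v) for v in q),2,(0,0,255),-1)
    cv2.imwrite('pics/c6.png',np.hstack([raw[:,:400],cr[:,:400]]))
E
```

```text
(no output)
```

View pics/c6.png

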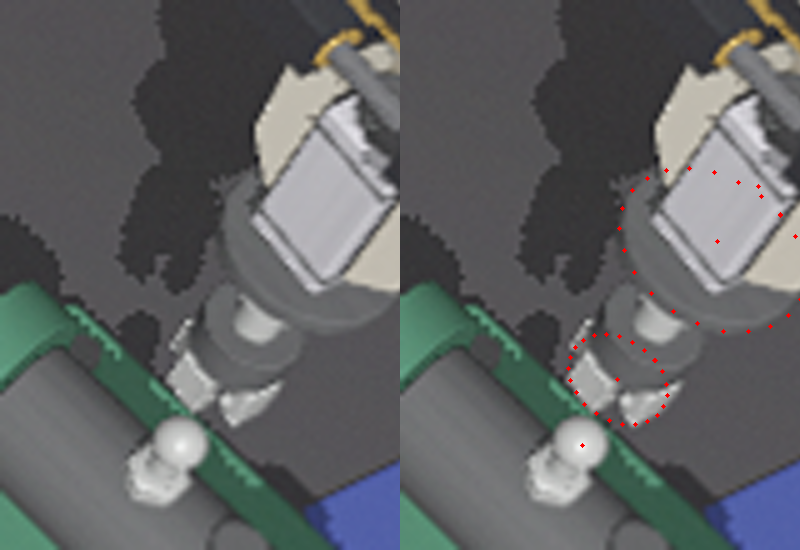

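```bash
python3 go.py .022
```

```text
t 11.0 T [0.438  0.2622 0.2368] D mm [  5.7   4.5 -23.3] norm [ 0.114  0.089 -0.466] rot norm [ 0.0019 -0.0003  0.0004] deg 0.35
seat axial 46.2 lateral [-0.3 -3.4 -0.3] F [ 0.9  0.5 -4.7] F.n -4.83 T [-0.09  0.57  0.05] op 0.324 vel 0.003
```

arm_command --series "0.02 0.07 -0.06 0.002 0 0 0;0.02 0 -0.08 0 0 0 0;0.02 0.01 -0.08 0 0 0 0;0.02 0 -0.08 0 0 0 0;0.02 0.01 -0.08 0 0 0 0;0.01 0 -0.08 0 0 0 0;0 0 0 0 0 0 0;0 0 0 0 0 0 0"

```text
time_s: 11.8
ee_pos: [0.4379, 0.2624, 0.2342]
ee_rot: [[-0.97, -0.091, 0.224], [-0.079, 0.995, 0.064], [-0.228, 0.045, -0.973]]
wrist_force: [0.7, -0.5, -4.5]
opening: 0.32
```

```bash
python3 go.py .019
```

```text
t 11.8 T [0.4387 0.2624 0.2339] D mm [ 0.8 -0.  -0.3] norm [ 0.016 -0.001 -0.006] rot norm [-0.0001 -0.0007 -0.0001] deg 0.13
seat axial 19.5 lateral [-0.9  0.1 -0.2] F [ 0.7 -0.5 -4.5] F.n -4.48 T [-0.13  0.54  0.05] op 0.32 vel 0.005
```

```bash
python3 snap.py s7 scene; python3 snap.py t7 top;  python3 - <<'E'
from h import *
import pickle
outs=[]
for c,box in [('s7',(410,260,80,100)),('t7',(130,240,80,100))]:
    m,o=pickle.load(open(f'pics/{c}.pkl','rb'));im=cv2.imread(f'pics/{c}.png')
    R=o['ee_rot'];g=o['ee_pos']-R[:,2]*tcp_to_grasp
    x,y,w,h=box;S=5
    cr=cv2.resize(im[y:y+h,x:x+w],None,fx=S,fy=S,interpolation=cv2.INTER_CUBIC)
    pts=[g+R[:,2]*d for d in (.112,)]+[np.array([.462,.269,.1336])]
    for d,r in((.112,.0165),(.034,.029)):
        th=np.linspace(0,6.28,24); pts+=[g+R[:,2]*d+r*(np.cos(t)*R[:,0]+np.sin(t)*R[:,1]) for t in th]
    for p in proj(m,pts):
        q=((p+.5-[x,y])*S).astype(int); cv2.circle(cr,tuple(int(v) for v in q),1,(0,0,255),-1)
    outs.append(cr)
cv2.imwrite('pics/c7.png',np.hstack(outs))
E
```

```text
11.8 [0.4379 0.2624 0.2342] [[-0.97, -0.091, 0.224], [-0.079, 0.995, 0.064], [-0.228, 0.045, -0.973]] [ 0.     0.005  0.     0.005  0.002 -0.002 -0.001] [-0.145  0.1   -0.534  2.073  0.201  0.773  0.856]
11.85 [0.4378 0.2623 0.2342] [[-0.97, -0.091, 0.224], [-0.079, 0.995, 0.064], [-0.228, 0.045, -0.973]] [ 0.001 -0.004 -0.001 -0.    -0.001  0.004  0.   ] [-0.145  0.1   -0.534  2.073  0.201  0.774  0.856]
```

View pics/c7.png

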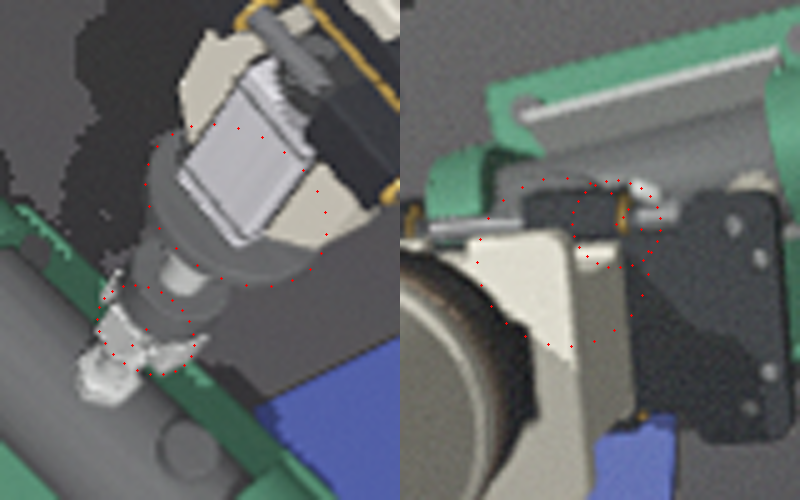

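arm_command --series "0.02 0 -0.02 0 0 0 0;0.008 0.002 -0.03 0 0 0 0;0.008 0.002 -0.03 0 0 0 0;0.008 0.002 -0.03 0 0 0 0;0.008 0.002 -0.03 0 0 0 0;0 0 0 0 0 0 0;0 0 0 0 0 0 0;0 0 0 0 0 0 0"

```text
time_s: 12.7
ee_pos: [0.4408, 0.2627, 0.228]
ee_rot: [[-0.97, -0.091, 0.225], [-0.078, 0.995, 0.064], [-0.23, 0.044, -0.972]]
wrist_force: [-2.0, -0.9, -1.5]
opening: 0.322
```

```bash
python3 go.py .0
```

```text
t 12.7 T [0.443  0.2636 0.2154] D mm [  2.2   0.9 -12.5] norm [ 0.044  0.017 -0.251] rot norm [ 0.0001 -0.0003  0.    ] deg 0.06
seat axial 12.7 lateral [ 0.6 -0.1  0.1] F [-2.  -0.9 -1.5] F.n -0.98 T [-0.4   0.85 -0.03] op 0.322 vel 0.003
```

arm_command --series "-0.006 0 -0.02 0 0 0 0;0.004 0.002 -0.025 0 0 0 0;0.006 0.002 -0.025 0 0 0 0;0.006 0.002 -0.025 0 0 0 0;0.006 0.002 -0.025 0 0 0 0;0 0 0 0 0 0 0;0 0 0 0 0 0 0;0 0 0 0 0 0 0"

```text
time_s: 13.5
ee_pos: [0.442, 0.2631, 0.2212]
ee_rot: [[-0.97, -0.091, 0.225], [-0.078, 0.995, 0.064], [-0.23, 0.045, -0.972]]
wrist_force: [-0.2, -0.5, -3.8]
opening: 0.325
```

```bash
python3 go.py .0
```

```text
t 13.5 T [0.443  0.2636 0.2154] D mm [ 1.   0.5 -5.7] norm [ 0.02   0.01  -0.115] rot norm [ 0.     -0.0002 -0.    ] deg 0.04
seat axial 5.8 lateral [ 0.2 -0.1  0. ] F [-0.2 -0.5 -3.8] F.n -3.58 T [-0.21  0.54 -0.  ] op 0.325 vel 0.002
```

arm_command --series "0.004 0.001 -0.02 0 0 0 0;0.005 0.002 -0.025 0 0 0 0;0.005 0.002 -0.025 0 0 0 0;0.005 0.002 -0.025 0 0 0 0;0.005 0.002 -0.025 0 0 0 0;0 0 0 0 0 0 0;0 0 0 0 0 0 0;0 0 0 0 0 0 0"

```text
time_s: 14.3
ee_pos: [0.4432, 0.2635, 0.2155]
ee_rot: [[-0.97, -0.091, 0.226], [-0.078, 0.995, 0.063], [-0.23, 0.044, -0.972]]
wrist_force: [-0.7, -0.7, -3.7]
opening: 0.32
```

```bash
python3 go.py .0
```

```text
t 14.3 T [0.443  0.2636 0.2154] D mm [-0.2  0.1 -0.1] norm [-0.005  0.003 -0.002] rot norm [ 0.0003 -0.0001  0.0001] deg 0.05
seat axial 0.0 lateral [ 0.2 -0.2  0. ] F [-0.7 -0.7 -3.7] F.n -3.36 T [-0.33  0.68 -0.09] op 0.32 vel 0.003
```

arm_command --series "0.004 0.001 -0.02 0 0 0 0;0.005 0.002 -0.025 0 0 0 0;0.005 0.002 -0.025 0 0 0 0;0 0 0 0 0 0 0;0 0 0 0 0 0 0;0 0 0 0 0 0 0;0 0 0 0 0 0 0;0 0 0 0 0 0 0"

```text
time_s: 15.1
ee_pos: [0.4433, 0.2637, 0.2152]
ee_rot: [[-0.97, -0.09, 0.227], [-0.078, 0.995, 0.061], [-0.231, 0.041, -0.972]]
wrist_force: [-4.8, -3.0, 4.8]
opening: 0.322
```

```bash
python3 go.py .0;python3 snap.py s8 scene; python3 snap.py w8 wrist; python3 - <<'E'
import cv2,numpy as np
a=cv2.imread('pics/s8.png')[260:360,400:500];b=cv2.imread('pics/w8.png')[160:380,200:440]
cv2.imwrite('pics/c8.png',np.hstack([cv2.resize(a,(400,400),interpolation=2),cv2.resize(b,(400,400))]))
E
```

```text
t 15.1 T [0.443  0.2636 0.2154] D mm [-0.4 -0.1  0.3] norm [-0.007 -0.003  0.006] rot norm [0.001  0.0004 0.0003] deg 0.21
seat axial -0.4 lateral [ 0.4 -0.2  0.1] F [-4.8 -3.   4.8] F.n 5.92 T [-0.74  1.28 -0.09] op 0.322 vel 0.01
15.1 [0.4433 0.2637 0.2152] [[-0.97, -0.09, 0.227], [-0.078, 0.995, 0.061], [-0.231, 0.041, -0.972]] [-0.002 -0.007 -0.001 -0.004 -0.003  0.01   0.   ] [-0.16   0.138 -0.528  2.085  0.247  0.734  0.814]
15.15 [0.4433 0.2637 0.2152] [[-0.97, -0.09, 0.227], [-0.078, 0.995, 0.061], [-0.231, 0.041, -0.972]] [-0.     0.    -0.    -0.001  0.    -0.002  0.001] [-0.159  0.138 -0.528  2.085  0.247  0.734  0.814]
```

View pics/c8.png

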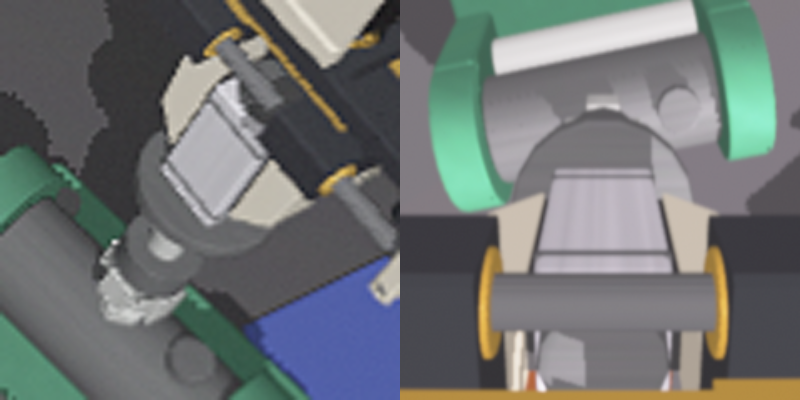

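arm_command --series "0.004 0 -0.04 0 0 0 0;0.004 0 -0.04 0 0 0 0;0 0 0 0 0 0 0;0 0 0 0 0 0 0;0 0 0 0 0 0 0;0 0 0 0 0 0 0;0 0 0 0 0 0 0;0 0 0 0 0 0 0"

```text
time_s: 16.0
ee_pos: [0.4433, 0.2639, 0.2148]
ee_rot: [[-0.969, -0.09, 0.229], [-0.079, 0.995, 0.058], [-0.233, 0.038, -0.972]]
wrist_force: [-4.5, -2.4, 5.7]
opening: 0.33
```

```bash
python3 go.py .0
```

```text
t 16.0 T [0.443  0.2636 0.2154] D mm [-0.3 -0.3  0.7] norm [-0.005 -0.007  0.013] rot norm [0.0018 0.001  0.0005] deg 0.38
seat axial -0.7 lateral [ 0.4 -0.2  0.1] F [-4.5 -2.4  5.7] F.n 6.7 T [-0.7   1.32 -0.13] op 0.33 vel 0.011
```

arm_command --series "0.005 0 -0.04 0 0 0 0;0.005 0 -0.04 0 0 0 0;0.005 0 -0.04 0 0 0 0;0.005 0 -0.04 0 0 0 0;0 0 0 0 0 0 0;0 0 0 0 0 0 0;0 0 0 0 0 0 0;0 0 0 0 0 0 0"

```text
time_s: 16.8
ee_pos: [0.4439, 0.2643, 0.2112]
ee_rot: [[-0.969, -0.09, 0.232], [-0.079, 0.995, 0.056], [-0.236, 0.036, -0.971]]
wrist_force: [-5.6, -3.8, 7.2]
opening: 0.327
```

```bash
python3 go.py .0
```

```text
t 16.8 T [0.443  0.2636 0.2154] D mm [-1.  -0.7  4.2] norm [-0.019 -0.014  0.084] rot norm [0.0026 0.002  0.0007] deg 0.6
seat axial -4.4 lateral [ 0.5 -0.3  0.1] F [-5.6 -3.8  7.2] F.n 8.47 T [-0.83  1.4  -0.11] op 0.327 vel 0.014
```

arm_command --series "0.005 -0.005 -0.04 0.002 0.001 0 0;0.003 -0.01 -0.04 0.001 0.001 0 0;0.003 -0.005 -0.04 0 0 0 0;0 0 0 0 0 0 0;0 0 0 0 0 0 0;0 0 0 0 0 0 0;0 0 0 0 0 0 0;0 0 0 0 0 0 0"

```text
time_s: 17.6
ee_pos: [0.4443, 0.264, 0.2106]
ee_rot: [[-0.969, -0.09, 0.23], [-0.077, 0.995, 0.063], [-0.234, 0.043, -0.971]]
wrist_force: [-6.3, -3.3, 6.5]
opening: 0.325
```

```bash
python3 go.py .0
```

```text
t 17.6 T [0.443  0.2636 0.2154] D mm [-1.3 -0.4  4.8] norm [-0.026 -0.008  0.096] rot norm [0.0004 0.0012 0.0002] deg 0.23
seat axial -5.0 lateral [ 0.5 -0.   0.1] F [-6.3 -3.3  6.5] F.n 7.97 T [-0.81  1.48 -0.07] op 0.325 vel 0.016
```

arm_command --series "-0.01 -0.01 -0.05 0 0.001 0 0;-0.01 -0.01 -0.05 0 0 0 0;0 0 -0.05 0 0 0 0;0 0 -0.05 0 0 0 0;0 0 -0.05 0 0 0 0;0 0 0 0 0 0 0;0 0 0 0 0 0 0;0 0 0 0 0 0 0"

```text
time_s: 18.4
ee_pos: [0.4451, 0.2644, 0.2057]
ee_rot: [[-0.968, -0.09, 0.235], [-0.077, 0.995, 0.062], [-0.239, 0.042, -0.97]]
wrist_force: [-7.8, -3.6, 8.1]
opening: 0.325
```

```bash
python3 go.py .0
```

```text
t 18.4 T [0.443  0.2636 0.2154] D mm [-2.1 -0.8  9.8] norm [-0.043 -0.016  0.195] rot norm [0.0007 0.003  0.0004] deg 0.55
seat axial -10.0 lateral [ 0.7 -0.1  0.1] F [-7.8 -3.6  8.1] F.n 9.85 T [-0.95  1.58 -0.13] op 0.325 vel 0.02
```

```bash
python3 snap.py s9 scene; python3 snap.py w9 wrist; python3 go.py 0|tail -1; python3 - <<'E'
import cv2,numpy as np
a=cv2.imread('pics/s9.png')[260:360,400:500];b=cv2.imread('pics/w9.png')[160:380,200:440]
cv2.imwrite('pics/c9.png',np.hstack([cv2.resize(a,(400,400),interpolation=2),cv2.resize(b,(400,400))]))
E
```

```text
18.4 [0.4451 0.2644 0.2057] [[-0.968, -0.09, 0.235], [-0.077, 0.995, 0.062], [-0.239, 0.042, -0.97]] [-0.002 -0.015 -0.004 -0.007 -0.004  0.02   0.   ] [-0.169  0.152 -0.523  2.097  0.272  0.705  0.788]
18.45 [0.4451 0.2644 0.2058] [[-0.968, -0.09, 0.235], [-0.077, 0.995, 0.062], [-0.239, 0.041, -0.97]] [ 0.     0.001 -0.     0.     0.001 -0.003 -0.   ] [-0.169  0.152 -0.523  2.097  0.272  0.705  0.788]
seat axial -10.0 lateral [ 0.6 -0.   0.1] F [-6.5 -4.1  8.9] F.n 10.44 T [-0.95  1.6  -0.16] op 0.323 vel 0.002
```

View pics/c9.png

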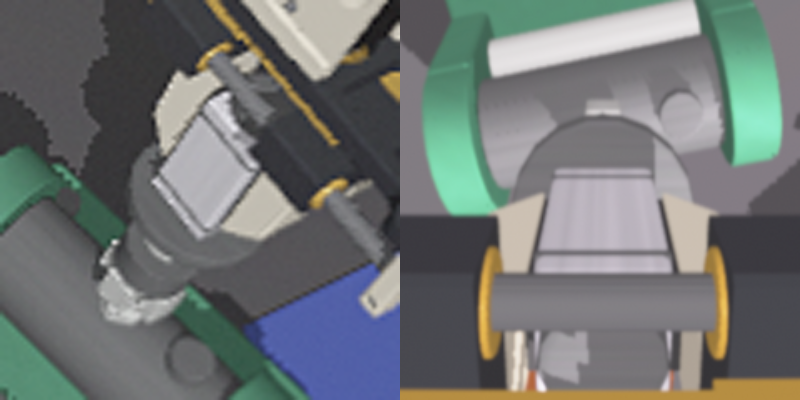

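```bash
python3 - <<'E'
from h import *
close_job(); print(get_obs()['time_s'])
E
python3 go.py 0|tail -1
```

```text
the job is handed in; nothing more can be done
the job is handed in; nothing more can be done
the job is handed in; nothing more can be done
```

I took the gun out of its stand, pushed its coupler onto the green splitter's ball nipple, and handed the job in at about 18.5 s, still gripping and pressing. No verdict was reported.

- **Alignment:** The nipple's lean came out at 0.237 rad, give or take 0.02. The gun followed that axis to within 0.6° and about 0.7 mm sideways.
- **Snap:** There was no distinct snap signal. I infer it from contact at 3.5 N about 13 mm before home, then only about 1 N until home. After that came the spring's preload, and the jaws had closed over the ball in the picture.
- **Spring:** The gun ended about 10 mm past home, out of 12 mm. Axial push was 14–15 N, which suggests 10 mm or a little more. The nozzle gap was nearly closed in the picture, and nothing drifted over the last two camera frames.
- **Grip:** The gun had not slipped in the fingers, and the barrel had not visibly turned.
- **Other objects:** The spool and jar were standing in the pictures taken before the final press. I did not check them again afterwards.

Two checks did not agree cleanly:
- About 4–5 N of sideways force remained that I did not trim out.
- Partway through the press, the force implied about 3 mm more squeeze than the position did; the two agreed at the end.

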